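Lock a hammer-head clamp in the slotted rail of a confectioner's guitar cutter

ROBOT

A 7-joint arm with a two-finger parallel gripper is mounted at the origin on the work surface. World frame = base frame: x ahead of the robot, y to its left, z up, the work surface at z = 0. Lengths are in mm, angles in rad, forces in N, time in s.
With the tool pointing down it reaches from about 400 to 925 mm from the base axis. Payload 5.6 kg.
Tool frame: the origin (TCP) lies midway between the tips of the shut fingers; the grasp point (between the pads) lies 19 mm behind it; z points along the fingers, y is the direction in which the jaws open and shut (so a half turn about z gives the same grasp; the last joint's range is limited). The gripper opens to 85 mm and grips with 20 to 120 N. Pads are 22 mm wide; open, the fingers measure 114 mm over their backs; the gripper's body (76 mm by 85 mm) begins 54 mm behind the grasp point. The pads swing forward as they close: fully open they stand 13 mm farther back than shut.
Start: joints at [-1.146, 0.468, -0.012, 1.603, 0.006, 1.071, -0.056], TCP at [293.139, 580.153, 231.29] pointing down, gripper open.
Joint ranges: [-2.53, 2.53], [-0.31, 2.02], [-1.57, 1.55], [0.28, 2.44], [-1.29, 4.43], [0.15, 1.84], [-2.92, 2.92]. Speed limits (rad/s): [2.57, 2.57, 3.14, 3.14, 3.14, 3.14, 3.14].

INTERFACE

Orientations are given as a unit quaternion [w, x, y, z].
In Python, from plant import robot gives the robot as it stands.
- The arm moves only by the tool move_arm, never from a script. Its argument "targets" is text: rows parted by semicolons, each of 7 numbers parted by spaces: the shift along the tool's x, y, z normalised to -1 to 1, where 1 is 0.25 m, then the turn, a rotation vector about the tool's x, y, z normalised to -1 to 1, where 1 is 60 degrees, then the opening, from -1 (shut) to 1 (fully open). A call has 1 to 8 rows; each row is the pose to reach, as a shift and turn from the pose commanded when the call began, along the tool's axes at that moment; what a row does not reach only later rows make up. A row lasts 1/8 s, in which the tool goes at most 62.5 mm and 10.7 degrees, less where a joint would pass 70% of its speed; a pose out of reach is approached as far as the arm can. A call with a number of a shift or a turn outside -1 to 1 is refused whole. A call with a gripper value outside its range is refused whole. The fingers move at their own pace and stop on an object; "squeeze" is the grip in N (left out, the last holds). Time passes only in rows, so rows that repeat a pose let the fingers close. It gives the time, the measured TCP pose, the force and the opening at its end, in the units of the state.
- robot.sense(): the state, without advancing time (a new reading comes with each control period).
- robot.read_camera(name): name is "scene" or "top"; returns (picture, depth): 420x560x3 uint8, red, green, blue; 420x560 float32, mm along the optical axis (not along the pixel's ray), 0 where there is no reading.
- robot.camera_model(name): a dict with "intrinsics" (3x3 intrinsics, pixels), "position" and "rotation" of the camera in the world. Camera axes: x right, y up, looking along -z (the intrinsics and any distortion apply to the point x, -y, -z); pixel columns grow to the right and rows downward; lengths in mm; the calibration is good to about 2 mm. A picture is of the moment at which its call begins. camera_model takes no time and is no camera call.
- robot.close_job(): hands the job in, once; it reports no verdict.
The state is a dict: "t": time; "q": joint angles; "joint_vel": joint speeds; "joint_torque": joint torques, N m; "position": TCP position; "ee_rot": TCP orientation; "ft_force": force on the tool from outside, world axes, zero at the start; "torque": the same for the moment, N m; "width": opening from 0.0 (shut) to 1.0 (fully open).
Only numpy, scipy, OpenCV 4.12 (cv2) and the standard library are available. Lean on these libraries where they do the work, as an engineer would, in place of code of your own. Each camera call takes 0.05 s, during which the arm holds its last target. There are 200 camera calls.

TASK

Take the black-handled hammer-head clamp out of its white block and lower its head into the slot of the guitar cutter's rail, clear of the red stop. Slide it along the slot until it gently pushes in the stop's brass plunger part way without ramming it to its end; then press the clamp down against its spring, turn it a quarter turn so that its head catches under the lips of the rail, and let go, leaving it locked there upright with the plunger still partly pushed in. Use a light hand on the cutter and leave the bowl, the spray bottle and the spatula where they are.

Things in the scene. Friction and masses are not known exactly. Their poses are not given: they have to be found in the camera images.
- clamp_grip (a point): Centre of the clamp's black bar handle (46 long x 14 wide x 34 mm high, yellow stripe on top). The clamp (about 0.15 kg) is 66 mm tall; this point is 17 mm below its top, 49 mm above its underside. z points up the shank, x along the bar. Half a turn gives the same part. It starts upright and loose in a pocket, 10 mm deep with about 1.5 mm of play, in the white block.
- clamp_head (a point): Centre of the underside of the clamp's steel hammer head. x runs along the head, which is parallel to the bar: 26 long x 11.5 wide x 8 mm high; its lowest 2 mm are narrowed to 24 x 8.5 mm. A 10 mm shank joins head and bar.
- collar (a joint): Round brass collar on the clamp's shank, 28 mm across, 8 mm high; at rest (0) its underside is 3 mm above the head's top, 38 mm below the handle's centre. A spring pushes it down; the value (m) is how far it is pushed up towards the bar: 4 N to start, +2 N per mm, end at 0.006 (16 N), then solid.
- holder: White plastic block, fixed, 80 x 60 x 18 mm, with the pocket in which the clamp stands; origin under its centre.
- cutter: Guitar cutter, fixed to the counter. Origin on the counter under the middle of its slotted steel rail: y along the rail (220 mm, -110 to +110), z up, x across, towards the cutter's bed (150 x 190 mm, up to 44 mm high, beginning at x = 25 mm). Rail 44 mm wide, top at z = 26 mm. More than 45 N on the cutter is too rough; the locked clamp pinches its lips with some 20 N already.
- slot (a point): Middle of the slot's mouth, level with the rail top (26 mm above the counter); y along the slot, which is 14 mm wide at x = 0, between lips 6 mm thick. Below them the channel is 34 mm wide, 14 mm deep. Enter at y = -70 to -20 mm, then slide to +y. With the collar resting on the lips the handle's centre is 38 mm above this point, the head still between the lips: it slides but cannot turn.
- slot_under (a point): Point in the middle of the slot at the underside of the lips, 6 mm below the mouth. Pressed down 3 to 6 mm from where the collar rests (10 to 16 N) the head is below the lips and can turn, either way. Turned a quarter and let go, it rises against the lips, the handle's centre about 35 mm above the rail top, and the spring grips the rail.
- plunger (a joint): Brass plunger of the red stop fixed across the rail (top 7 mm above the rail). Value (m): how far it is pushed in to +y; 0 at rest, 0.008 at its end; 1.4 N to start, +0.7 N per mm. 3 or 4 mm is right, over 7 mm is rammed. Its face looks to -y and meets the collar's rim. Where the stop stands is not measured: its face at rest is at slot y = +20 to +60 mm; feel or look for it.
- bowl: White plastic bowl, 130 mm across, 85 mm high, loose; origin under its centre. Leave alone.
- spray: Bottle with a blue cap, 68 mm across, 200 mm high, loose; origin under its centre. Leave alone.
- spatula: Blue spatula lying on the counter, loose; about 0.2 m long along its x. Leave alone.
Not all that is in view belongs to the job. What is meant by the part that bears clamp_grip is not blue, and is the smaller of those in its own colour.

How it is judged (in metres and radians):
On the way, in this order (a step that is already met when the one before it is completed fails the run):
1. the head is in the slot, bar along the slot, clear of the plunger (x of clamp_grip in the frame of cutter between -0.004 and 0.004 m and y of clamp_grip in the frame of cutter between -0.11 and 0.08 m and angle between clamp_grip's own z axis and vertical below 0.12 rad and angle between the x axis of clamp_grip and the y axis of cutter, either way round below 0.25 rad and z of clamp_grip in the frame of cutter below 0.068 m and value of joint plunger below 0.001 m), for 0.1 s.
2. slid along the slot, still unturned, until the plunger is pushed in (x of clamp_grip in the frame of cutter between -0.004 and 0.004 m and y of clamp_grip in the frame of cutter between -0.11 and 0.08 m and angle between clamp_grip's own z axis and vertical below 0.12 rad and angle between the x axis of clamp_grip and the y axis of cutter, either way round below 0.25 rad and z of clamp_grip in the frame of cutter below 0.068 m and value of joint plunger above 0.0015 m), for 0.1 s.
3. pressed down and turned a quarter, head across under the lips (x of clamp_grip in the frame of cutter between -0.004 and 0.004 m and y of clamp_grip in the frame of cutter between -0.11 and 0.08 m and angle between clamp_grip's own z axis and vertical below 0.12 rad and angle between the x axis of clamp_grip and the x axis of cutter, either way round below 0.3 rad and z of clamp_grip in the frame of cutter below 0.063 m), for 0.1 s.
At the end, for the whole second after the job is handed in: The clamp is let go and locked: handle bar across the slot within 0.3 rad, within 4 mm of the slot's middle, upright within 0.12 rad, head sprung up against the lips (handle centre 58.5 to 63 mm above the counter), the plunger pushed in 1.2 to 6.5 mm (all of step 3 and z of clamp_grip in the frame of cutter above 0.0585 m and value of joint plunger between 0.0012 and 0.0065 m); the robot touches nothing.
It fails at once if over 45 N in all on the cutter (the locked clamp makes some 20 N of it itself, pinching the lips) (contact force between cutter and anything else above 45 N).
It fails at once if plunger rammed to its end (value of joint plunger above 0.007 m).
It fails at once if bowl shoved more than 25 mm (distance of bowl from where it was at the start of the episode above 0.025 m).
It fails at once if spray shoved more than 25 mm (distance of spray from where it was at the start of the episode above 0.025 m).
It fails at once if spatula shoved more than 25 mm (distance of spatula from where it was at the start of the episode above 0.025 m).
It also fails if it takes over 72 s, if anything falls off the work surface, if the arm or the gripper's body presses on something with over 40 N, if the wrist force passes 120 N, or if a joint passes its speed limit or range.

## Working session

There is one attempt and no reset: what is moved stays moved. The work goes in short steps, Python scripts to look and compute and a tool call to move; the robot and the scene stay as the last step left them, time stands still between calls to the robot, and variables do not carry over. Pictures are saved under pics/ and viewed, about 8 in all and at most 12, crops included, and the job is handed in when it is done.

Besides the shell and the picture viewer there is one more tool, called after "Request:" by a JSON object that holds its "method" and its "body", one argument or row to a line. move_arm: Moves the arm, as the interface text tells. Its arguments: {"type":"object","properties":{"targets":{"type":"string"},"squeeze":{"type":"number"}},"required":["targets"]}

```bash
mkdir -p pics; ls; cat > h.py <<'E'
import numpy as np, cv2
from plant import robot
def grab(n):
    p,d=robot.read_camera(n); np.savez(f'{n}.npz',p=p,d=d); return p,d
def load(n):
    z=np.load(f'{n}.npz'); return z['p'],z['d']
def world(n,d):
    m=robot.camera_model(n); K=np.array(m['intrinsics']); R=np.array(m['rotation']); t=np.array(m['position'])
    v,u=np.mgrid[0:d.shape[0],0:d.shape[1]]
    X=np.stack([(u-K[0,2])/K[0,0]*d,-(v-K[1,2])/K[1,1]*d,-d],-1)
    return X@R.T+t
def proj(n,P):
    m=robot.camera_model(n); K=np.array(m['intrinsics']); R=np.array(m['rotation']); t=np.array(m['position'])
    c=(np.atleast_2d(P)-t)@R; return np.stack([K[0,0]*c[:,0]/-c[:,2]+K[0,2],K[1,1]*-c[:,1]/-c[:,2]+K[1,2]],-1)
def save(n,img,f=1):
    cv2.imwrite(f'pics/{n}.png',cv2.resize(img[...,::-1],None,fx=f,fy=f,interpolation=cv2.INTER_CUBIC))
E
python3 - <<'E'
from h import *
for n in('top','scene'):
    p,d=grab(n); save(n+'0',p,1.4); m=robot.camera_model(n); print(m)
print(robot.sense())
E
```

```text
pics
{'intrinsics': array([[462.94290899,   0.        , 284.91393497],
       [  0.        , 462.94290899, 209.15201352],
       [  0.        ,   0.        ,   1.        ]]), 'position': array([ 348.9818018 ,   31.19079775, 1122.21287649]), 'rotation': array([-0.69605076, -0.05819685,  0.05243866,  0.71370628])}
{'intrinsics': array([[393.31285293,   0.        , 285.0721524 ],
       [  0.        , 393.31285293, 208.63435458],
       [  0.        ,   0.        ,   1.        ]]), 'position': array([958.4917112 ,  70.89652344, 868.59822685]), 'rotation': array([0.64803053, 0.17316748, 0.19567081, 0.71538968])}
{'t': 0.1, 'q': array([-1.14600636,  0.46833904, -0.01158369,  1.60355592,  0.00601271,
        1.07141011, -0.05627504]), 'joint_vel': array([-0.00155844, -0.00032765, -0.00026677, -0.00483206,  0.00085353,
       -0.00168801,  0.00021006]), 'joint_torque': array([ 9.29674861e-04, -5.33520377e+01,  2.14511604e-02, -2.51963067e+01,
        1.14662960e-02,  4.33787412e-03,  2.96316166e-06]), 'position': array([292.9331181 , 579.66693289, 230.39109081]), 'ee_rot': array([-1.26237142e-04,  2.31792609e-01,  9.72764865e-01, -8.29703225e-04]), 'ft_force': array([-0.38224767, -0.02074769, -0.13673562]), 'torque': array([ 0.03513435,  0.01031241, -0.03899336]), 'width': 0.9935486666135322}
```

```bash
sed -i "s/R=np.array(m\['rotation'\])/R=Rot(m['rotation'])/; s/^from plant/from scipy.spatial.transform import Rotation\nRot=lambda q: Rotation.from_quat(np.asarray(q)[[1,2,3,0]]).as_matrix()\nfrom plant/" h.py; cat h.py | head -12
```

```text
import numpy as np, cv2
from scipy.spatial.transform import Rotation
Rot=lambda q: Rotation.from_quat(np.asarray(q)[[1,2,3,0]]).as_matrix()
from plant import robot
def grab(n):
    p,d=robot.read_camera(n); np.savez(f'{n}.npz',p=p,d=d); return p,d
def load(n):
    z=np.load(f'{n}.npz'); return z['p'],z['d']
def world(n,d):
    m=robot.camera_model(n); K=np.array(m['intrinsics']); R=Rot(m['rotation']); t=np.array(m['position'])
    v,u=np.mgrid[0:d.shape[0],0:d.shape[1]]
    X=np.stack([(u-K[0,2])/K[0,0]*d,-(v-K[1,2])/K[1,1]*d,-d],-1)
```

View pics/top0.png

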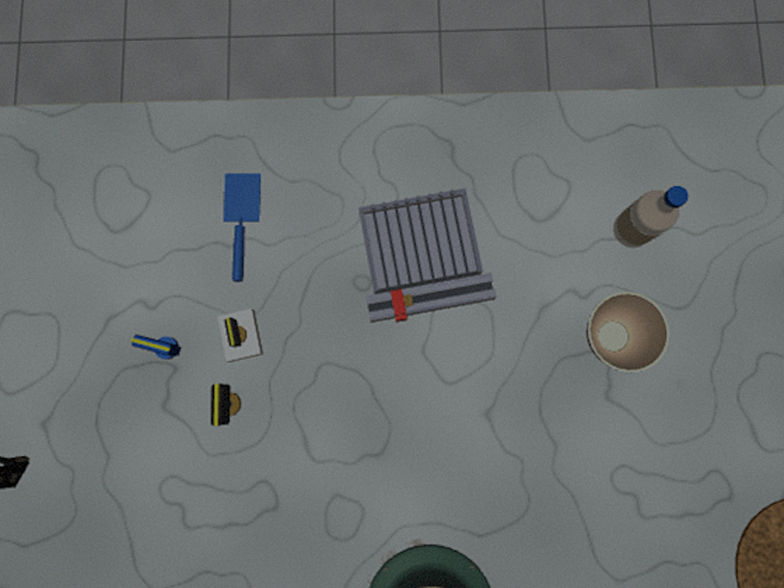

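View pics/scene0.png

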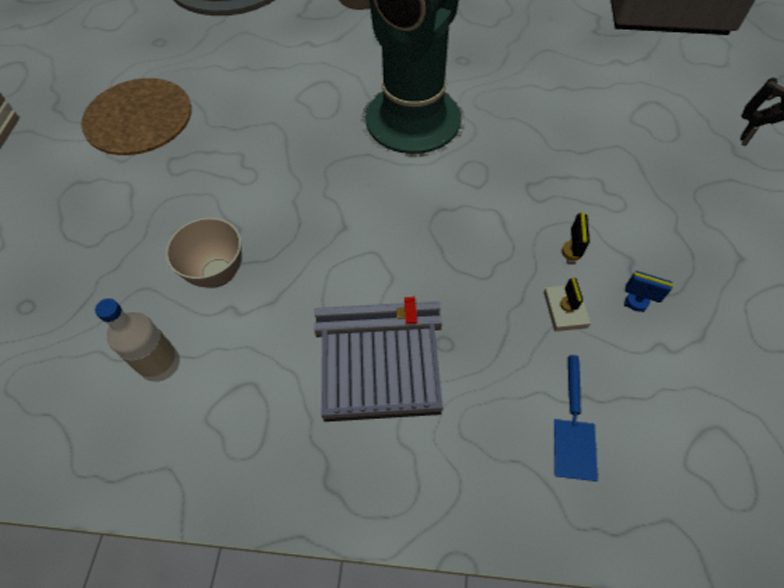

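Top picture: three handled clamps. Black one standing in the white block at (236,332), larger black one loose at (222,404), blue one at (157,345). The one meant is at (236,332): it is not blue, it is the smaller black one and it stands in the white block. The rail runs from (368,305) to (495,290), with the red stop at (399,305) and its brass plunger on the right (-y side). I'll confirm this in a crop and measure.

```bash
python3 - <<'E'
from h import *
def rect(P): 
    r=cv2.minAreaRect(P.astype(np.float32)); return np.round(cv2.boxPoints(r),1).tolist(), np.round(r[0],1), np.round(r[1],1)
for n in('top','scene'):
    p,d=load(n); W=world(n,d); hsv=cv2.cvtColor(p,cv2.COLOR_RGB2HSV); X,Y,Z=W[...,0],W[...,1],W[...,2]
    print(n,'counter z',np.nanmedian(Z[(d>0)&(abs(X-450)<60)&(abs(Y-150)<30)]))
    H,S,V=cv2.split(hsv)
    red=((H<6)|(H>174))&(S>170)&(V>80)&(X>300); print('red',red.sum(), rect(W[red][:,:2]), np.percentile(Z[red],[10,50,90]))
    yel=(H>22)&(H<36)&(S>120)&(V>70)&(Y>150)
    k,l,st,c=cv2.connectedComponentsWithStats(yel.astype(np.uint8))
    for i in range(1,k):
        if st[i,4]>8: q=l==i; print('yel',c[i],st[i,4],rect(W[q][:,:2]),np.median(Z[q]))
    # rail top: z 20..32
    r0=W[red].mean(0)
    m=(d>0)&(Z>21)&(Z<31)&(abs(X-r0[0])<60)&(Y<r0[1]+60)&(Y>r0[1]-220)
    k,l,st,c=cv2.connectedComponentsWithStats(m.astype(np.uint8))
    for i in range(1,k):
        if st[i,4]>100: q=l==i; print('rail',c[i],st[i,4],rect(W[q][:,:2]),np.median(Z[q]))
    # holder
    m=(d>0)&(Z>13)&(Z<22)&(Y>200)&(V>120)&(S<80)
    k,l,st,c=cv2.connectedComponentsWithStats(m.astype(np.uint8))
    for i in range(1,k):
        if st[i,4]>60: q=l==i; print('hold',c[i],st[i,4],rect(W[q][:,:2]),np.median(Z[q]))
    # clamp top by depth
    if n=='top':
        m=(d>0)&(Z>50)&(Y>150)&(X>300)&(Z<100)
        k,l,st,c=cv2.connectedComponentsWithStats(m.astype(np.uint8))
        for i in range(1,k):
            if st[i,4]>20: q=l==i; print('top',c[i],st[i,4],rect(W[q][:,:2]),np.median(Z[q]),Z[q].max())
p,_=load('top'); q,_=load('scene')
a=cv2.resize(p[205:310,85:225],None,fx=4,fy=4); b=cv2.resize(p[185:235,255:360],None,fx=4,fy=4)
c=np.zeros((420+200,560,3),np.uint8); c[:420]=a; c[420:,:420]=b; save('crop1',c[:600])
E
```

```text
top counter z -1.2928660707993913
red 143 ([[475.20001220703125, 44.900001525878906], [478.1000061035156, 26.799999237060547], [527.5999755859375, 34.70000076293945], [524.7000122070312, 52.79999923706055]], array([501.4,  39.8]), array([50.1, 18.3])) [29.42023315 31.43900036 34.0791432 ]
yel [164.  236.5] 46 ([[436.5, 313.0], [437.3999938964844, 308.1000061035156], [481.5, 316.79998779296875], [480.6000061035156, 321.70001220703125]], array([459. , 314.9]), array([45.,  5.])) 73.03278899848499
yel [106.96153846 245.78846154] 52 ([[428.8999938964844, 408.70001220703125], [432.79998779296875, 407.6000061035156], [449.6000061035156, 465.6000061035156], [445.79998779296875, 466.79998779296875]], array([439.3, 437.2]), array([60.5,  4. ])) 91.58872998845595
yel [154.01123596 288.66292135] 89 ([[309.79998779296875, 330.20001220703125], [319.1000061035156, 306.79998779296875], [385.79998779296875, 333.6000061035156], [376.3999938964844, 357.0]], array([347.8, 331.9]), array([71.8, 25.2])) 93.189366883925
rail [308.03102837 211.44237589] 1128 ([[465.29998779296875, 87.5], [511.2999877929687
[... 2685 characters left out ...]
19090909 218.03636364] 110 ([[471.6000061035156, 86.9000015258789], [489.6000061035156, 36.599998474121094], [510.5, 44.099998474121094], [492.5, 94.4000015258789]], array([491.1,  65.5]), array([22.2, 53.5])) 24.865869212096413
rail [268.74217311 230.5174954 ] 543 ([[497.70001220703125, 91.80000305175781], [533.5, -123.19999694824219], [558.7999877929688, -119.0], [523.0, 96.0999984741211]], array([528.3, -13.6]), array([ 25.6, 218. ])) 24.773571129823267
hold [404.17241379 220.59359606] 406 ([[415.0, 335.3999938964844], [427.70001220703125, 277.1000061035156], [505.6000061035156, 294.0], [492.8999938964844, 352.3999938964844]], array([460.3, 314.7]), array([79.8, 59.7])) 16.958882255097933
```

View pics/crop1.png

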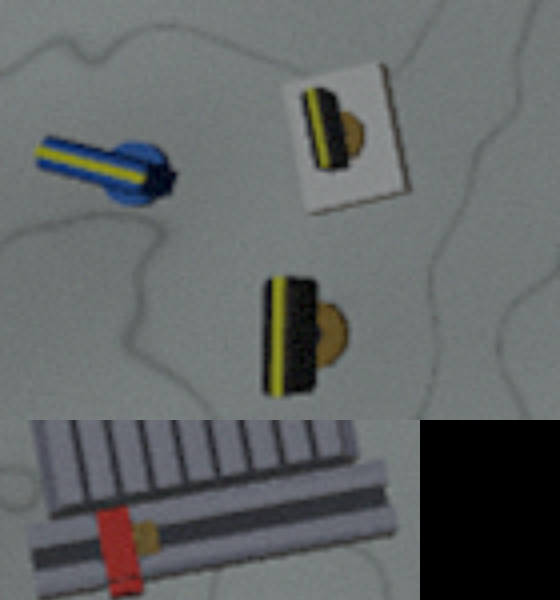

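Crop: the block's clamp is black with a yellow stripe, and its bar measures 46 mm against about 63 mm for the loose black one, so it is confirmed. The blue one is ruled out. Next I fit the rail.

```bash
cat > rail.py <<'E'
from h import *
from scipy.optimize import minimize
def onplane(n,z,shape=(420,560)):
    W=world(n,np.ones(shape)); C=np.array(robot.camera_model(n)['position']); D=W-C
    return C+D*((z-C[2])/D[...,2])[...,None]
def fit(n,zoff=-1.2):
    p,d=load(n); G=cv2.GaussianBlur(cv2.cvtColor(p,cv2.COLOR_RGB2GRAY),(0,0),.6).astype(np.float32)
    from scipy.ndimage import map_coordinates
    yy,xx=np.meshgrid(np.arange(-95,5,2.),np.array([-19,-16,-13,-10.,-5,-3,-1,1,3,5,10,13,16,19]),indexing='ij')
    s=np.where(abs(xx)<7,-1/6,1/8.)
    def c(v):
        th=v[2]; P=np.stack([v[0]+xx*np.cos(th)-yy*np.sin(th),v[1]+xx*np.sin(th)+yy*np.cos(th),np.full(xx.shape,26.+zoff)],-1).reshape(-1,3)
        uv=proj(n,P); return -(map_coordinates(G,[uv[:,1],uv[:,0]],order=1)*s.ravel()).sum()/50
    best=None
    for a in np.radians([8,10,12,14]):
        for x0 in range(500,530,3):
            r=minimize(lambda w:c([w[0],-15,w[1]]),[x0,a],method='Nelder-Mead')
            if best is None or r.fun<best.fun: best=r
    return best
if __name__=='__main__':
  for n in('top','scene'):
    b=fit(n); print(n,b.x,np.degrees(b.x[1]),b.fun)
    x0,th=b.x; p,d=load(n); P=onplane(n,24.8); ex=np.array([np.cos(th),np.sin(th)]); ey=np.array([-ex[1],ex[0]])
    o=np.array([x0,-15]); L=(P[...,:2]-o); lx=L@ex; ly=L@ey
    # ends of rail along lips, and profile
    from scipy.ndimage import map_coordinates
    G=cv2.cvtColor(p,cv2.COLOR_RGB2GRAY).astype(np.float32); hsv=cv2.cvtColor(p,cv2.COLOR_RGB2HSV)
    def samp(img,x,y): 
        Q=np.append(o+x*ex+y*ey,24.8); u=proj(n,Q)[0]; return map_coordinates(img.astype(np.float32),[[u[1]],[u[0]]],order=1)[0]
    prof=np.array([np.mean([samp(G,x,y) for x in(-16,-12)]) for y in range(-130,131,2)])
    g=np.abs(np.diff(prof)); yv=np.arange(-129,130,2); 
    print('ends', [(int(yv[i]),round(float(g[i]),1)) for i in np.argsort(-g)[:8]])
    print('across',[int(np.mean([samp(G,x,y) for y in range(-90,-10,5)])) for x in range(-30,31,2)])
    print('slotline H', [(y,int(samp(hsv[...,0],0,y)),int(samp(hsv[...,1],0,y))) for y in range(10,76,2)])
E
python3 rail.py
```

```text
Traceback (most recent call last):
  File "rail.py", line 22, in <module>
    b=fit(n); print(n,b.x,np.degrees(b.x[1]),b.fun)
  File "rail.py", line 17, in fit
    r=minimize(lambda w:c([w[0],-15,w[1]]),[x0,a],method='Nelder-Mead')
  File "rail.py", line 17, in <lambda>
    r=minimize(lambda w:c([w[0],-15,w[1]]),[x0,a],method='Nelder-Mead')
                        ~^^^^^^^^^^^^^^^^^
  File "rail.py", line 13, in c
    uv=proj(n,P); return -(map_coordinates(G,[uv[:,1],uv[:,0]],order=1)*s.ravel()).sum()/50
  File "h.py", line 15, in proj
    m=robot.camera_model(n); K=np.array(m['intrinsics']); R=Rot(m['rotation']); t=np.array(m['position'])
ValueError: time passes only in moves, steps and waits
```

```bash
sed -i 's/m=robot.camera_model(n); K/m=CM(n); K/; s/^def grab/import functools\nCM=functools.lru_cache(lambda n: robot.camera_model(n))\ndef grab/' h.py; sed -i "s/robot.camera_model(n)\['/CM(n)['/" rail.py; python3 rail.py; python3 -c "
from h import *; print(robot.sense()['t'])"
```

```text
top [5.15754856e+02 1.60295495e-01] 9.184255311427167 -50.51958239873251
ends [(45, 15.0), (65, 14.0), (67, 14.0), (-111, 11.1), (47, 10.6), (69, 5.7), (43, 5.7), (109, 5.0)]
across [123, 122, 95, 64, 69, 86, 96, 104, 106, 106, 106, 90, 64, 49, 48, 48, 47, 46, 66, 95, 107, 108, 107, 104, 103, 96, 68, 46, 43, 56, 79]
slotline H [(10, 126, 23), (12, 110, 44), (14, 121, 36), (16, 111, 33), (18, 103, 36), (20, 116, 52), (22, 119, 32), (24, 106, 38), (26, 103, 44), (28, 106, 60), (30, 93, 78), (32, 23, 90), (34, 21, 121), (36, 20, 130), (38, 20, 131), (40, 20, 128), (42, 21, 128), (44, 23, 139), (46, 11, 158), (48, 3, 177), (50, 62, 184), (52, 99, 182), (54, 1, 185), (56, 2, 191), (58, 1, 185), (60, 0, 181), (62, 0, 182), (64, 1, 180), (66, 0, 147), (68, 75, 97), (70, 100, 64), (72, 103, 40), (74, 97, 29)]
scene [5.17607447e+02 1.59810203e-01] 9.156450139279226 -53.721403064727795
ends [(65, 20.8), (45, 18.5), (67, 14.1), (47, 11.5), (63, 11.0), (-111, 9.7), (43, 8.6), (-113, 6.2)]
across [123, 123, 123, 120, 109, 101, 102, 103, 104, 104, 102, 89, 67, 50, 42, 40, 39, 40, 57, 88, 102, 105, 105, 102, 96, 89, 72, 57, 48, 44, 55]
slotline H [(10, 111, 45), (12, 113, 40), (14, 108, 50), (16, 110, 46), (18, 111, 44), (20, 111, 44), (22, 113, 39), (24, 107, 42), (26, 107, 49), (28, 108, 45), (30, 72, 68), (32, 21, 122), (34, 22, 171), (36, 21, 171), (38, 21, 176), (40, 21, 171), (42, 21, 167), (44, 18, 176), (46, 9, 200), (48, 4, 237), (50, 1, 241), (52, 1, 240), (54, 1, 240), (56, 1, 234), (58, 1, 235), (60, 1, 239), (62, 1, 238), (64, 0, 216), (66, 22, 155), (68, 108, 44), (70, 111, 46), (72, 111, 51), (74, 110, 52)]
0.1
```

```bash
cat > pose.py <<'E'
# pose.py to x y z yawdeg | app row  : commanded pose bookkeeping (tool down; yaw = direction of tool y)
import sys, json, numpy as np
f='cmd.json'
try: c=json.load(open(f))
except FileNotFoundError: c=[293.139,580.153,231.29,63.2]
def ax(c):
    a=np.radians(c[3]); y=np.array([np.cos(a),np.sin(a),0]); z=np.array([0,0,-1.]); return np.array([np.cross(y,z),y,z])
if sys.argv[1]=='app':
    v=[float(s) for s in sys.argv[2].split()]; p=np.array(c[:3])+250*np.array(v[:3])@ax(c)
    c=[*p.tolist(),c[3]-60*v[5]]; json.dump(c,open(f,'w'))
if sys.argv[1] in('to','app') and len(sys.argv)>5 or sys.argv[1]=='to':
    t=[float(s) for s in sys.argv[-4:]]; d=ax(c)@(np.array(t[:3])-c[:3])/250
    print('shift',d.round(4),'turn',round((c[3]-t[3])/60,4))
print('cmd',np.round(c,2))
E
python3 pose.py to 459.7 314.8 160 102
```

```text
shift [-1.0732 -0.647   0.2852] turn -0.6467
cmd [293.14 580.15 231.29  63.2 ]
```

Request:
{"method": "move_arm", "body": {
  "targets": "-0.2 -0.12 0 0 0 -0.17 1; -0.4 -0.24 0 0 0 -0.34 1; -0.6 -0.36 0 0 0 -0.5 1; -0.8 -0.48 0.05 0 0 -0.647 1; -0.95 -0.6 0.1 0 0 -0.647 1; -1 -0.647 0.1 0 0 -0.647 1; -1 -0.647 0.1 0 0 -0.647 1; -1 -0.647 0.1 0 0 -0.647 1"
}}

```text
t: 1.1
position: [442.5, 325.2, 206.7]
ee_rot: [0.0, -0.106, 0.994, 0.001]
ft_force: [-0.0, 0.7, 0.0]
width: 0.995
```

```bash
python3 pose.py app "-1 -0.647 0.1 0 0 -0.647" 459.7 314.8 110 102; python3 - <<'E'
from h import *
s=robot.sense(); print(s['t'],s['position'],s['ee_rot'],s['q'],s['ft_force'])
E
```

```text
shift [-0.0571 -0.0459  0.3852] turn 0.0003
cmd [443.36 323.06 206.29 102.02]
1.1 [442.46996115 325.22784283 206.70346102] [ 1.94125744e-04 -1.06040239e-01  9.94361562e-01  7.17016794e-04] [-0.64084356  0.32888021 -0.06496522  1.87372213  0.02479217  0.93865519
  1.06631247] [-0.01589577  0.67318541  0.03046959]
```

Request:
{"method": "move_arm", "body": {
  "targets": "-0.03 -0.023 0.15 0 0 0 1; -0.057 -0.046 0.3 0 0 0 1; -0.057 -0.046 0.45 0 0 0 1; -0.057 -0.046 0.6 0 0 0 1; -0.057 -0.046 0.65 0 0 0 1; -0.057 -0.046 0.65 0 0 0 1; -0.057 -0.046 0.65 0 0 0 1; -0.057 -0.046 0.65 0 0 0 1"
}}

```text
t: 2.1
position: [460.5, 315.5, 45.3]
ee_rot: [0.001, -0.105, 0.995, 0.001]
ft_force: [1.2, -0.6, 0.0]
width: 1.001
```

```bash
python3 pose.py app "-0.057 -0.046 0.65 0 0 0" ; python3 - <<'E'
from h import *
s=robot.sense(); print(s['t'],s['position'],s['ee_rot'],s['ft_force'])
p,d=grab('top'); q,e=grab('scene')
a=cv2.resize(p[195:295,120:220],None,fx=4,fy=4); b=cv2.resize(q[150:250,365:465],None,fx=4,fy=4)
save('grip',np.hstack([a,b]))
E
```

```text
cmd [459.69 314.78  43.79 102.02]
2.1 [460.45776881 315.4983492   45.25780027] [ 1.16481638e-03 -1.04699022e-01  9.94503021e-01  7.06854263e-04] [ 1.16177084 -0.56944682  0.0416836 ]
```

View pics/grip.png

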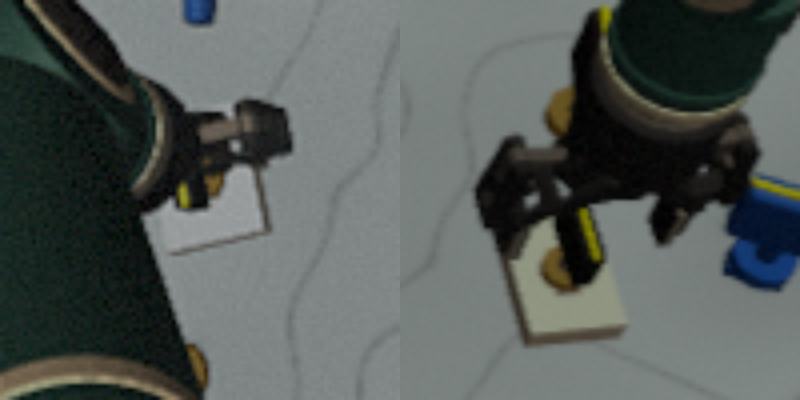

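View (5 of 12): scene crop shows the bar centred between the open fingers, with the block below and the blue clamp clear on the right. Closing.

Request:
{"method": "move_arm", "body": {
  "targets": "0 0 0 0 0 0 -1; 0 0 0 0 0 0 -1; 0 0 0 0 0 0 -1; 0 0 0 0 0 0 -1; 0 0 0 0 0 0 -1; 0 0 0 0 0 0 -1; 0 0 0 0 0 0 -1; 0 0 0 0 0 0 -1",
  "squeeze": 25
}}

```text
t: 3.2
position: [459.6, 314.7, 43.8]
ee_rot: [-0.0, -0.105, 0.995, -0.0]
ft_force: [-0.0, -0.0, 1.6]
width: 0.16
```

```bash
python3 pose.py to 522.3 -49.6 150 9.2; python3 - <<'E'
from h import *
s=robot.sense(); print(s['t'],s['position'],s['ft_force'],s['torque'],s['width'])
E
```

```text
shift [ 0.0586 -1.4777 -0.4248] turn 1.547
cmd [459.69 314.78  43.79 102.02]
3.2 [459.61640103 314.74799106  43.7735442 ] [-0.03703533 -0.02612236  1.62285269] [-0.05289436  0.08664879 -0.03745911] 0.15959142890965738
```

Request:
{"method": "move_arm", "body": {
  "targets": "0 0 0 0 0 0 -1; 0 0 0 0 0 0 -1; 0 0 -0.02 0 0 0 -1; 0 0 -0.06 0 0 0 -1; 0 0 -0.15 0 0 0 -1; 0 0 -0.3 0 0 0 -1; 0 0 -0.4 0 0 0 -1; 0 0 -0.4 0 0 0 -1",
  "squeeze": 60
}}

```text
t: 4.2
position: [460.9, 315.7, 146.1]
ee_rot: [0.002, -0.105, 0.995, 0.001]
ft_force: [1.1, 0.3, -0.9]
width: 0.158
```

Request:
{"method": "move_arm", "body": {
  "targets": "0 -0.1 0 0 0 0.17 -1; 0 -0.25 0 0 0 0.34 -1; 0 -0.4 0 0 0 0.51 -1; 0 -0.55 0 0 0 0.68 -1; 0 -0.7 0 0 0 0.8 -1; 0 -0.75 0 0 0 0.8 -1; 0 -0.75 0 0 0 0.8 -1; 0 -0.75 0 0 0 0.8 -1"
}}

```text
t: 5.2
position: [498.2, 133.0, 143.5]
ee_rot: [-0.0, 0.308, 0.952, 0.0]
ft_force: [-0.4, 0.2, -2.3]
width: 0.154
```

```bash
python3 pose.py app "0 0 -0.4 0 0 0" ;python3 pose.py app "0 -0.75 0 0 0 0.8" 522.3 -49.6 144 9.2;  python3 - <<'E'
from h import *
s=robot.sense(); print(s['t'],s['position'],s['ee_rot'],s['ft_force'],s['torque'],s['width'])
E
```

```text
cmd [459.69 314.78 143.79 102.02]
shift [-0.5016 -0.5305 -0.0008] turn 0.747
cmd [498.74 131.39 143.79  54.02]
5.2 [498.1994699  132.96850405 143.45128083] [-3.95049863e-04  3.07538257e-01  9.51535615e-01  1.94713848e-04] [-0.37143167  0.18101951 -2.31040561] [-0.00378359 -0.00269394  0.01464043] 0.15408816008296453
```

Request:
{"method": "move_arm", "body": {
  "targets": "-0.1 -0.11 0 0 0 0.15 -1; -0.2 -0.22 0 0 0 0.3 -1; -0.32 -0.33 0 0 0 0.45 -1; -0.42 -0.44 0 0 0 0.6 -1; -0.502 -0.53 0 0 0 0.747 -1; -0.502 -0.53 0 0 0 0.747 -1; -0.502 -0.53 0 0 0 0.747 -1; -0.502 -0.53 0 0 0 0.747 -1"
}}

```text
t: 6.2
position: [522.4, -47.7, 143.6]
ee_rot: [-0.0, 0.647, 0.763, 0.0]
ft_force: [-0.3, 0.3, -1.6]
width: 0.153
```

Request:
{"method": "move_arm", "body": {
  "targets": "0 0 0.06 0 0 0 -1; 0 0 0.12 0 0 0 -1; 0 0 0.16 0 0 0 -1; 0 0 0.18 0 0 0 -1; 0 0 0.18 0 0 0 -1; 0 0 0.18 0 0 0 -1; 0 0 0.18 0 0 0 -1; 0 0 0.18 0 0 0 -1"
}}

```text
t: 7.2
position: [522.6, -49.6, 99.1]
ee_rot: [0.0, 0.648, 0.762, 0.0]
ft_force: [0.4, -0.5, -3.0]
width: 0.153
```

```bash
python3 pose.py app "-0.502 -0.53 0 0 0 0.747" ;python3 pose.py app "0 0 0.18 0 0 0";  python3 - <<'E'
from h import *
s=robot.sense(); print(s['t'],s['position'],s['ee_rot'],s['ft_force'],s['torque'],s['width'])
p,d=grab('top'); q,e=grab('scene')
u=proj('top',[522,-49,40])[0].astype(int); w=proj('scene',[522,-49,40])[0].astype(int); print(u,w)
f=lambda im,c:cv2.resize(im[c[1]-60:c[1]+60,c[0]-50:c[0]+50],None,fx=4,fy=4)
save('rail1',np.hstack([f(p,u),f(q,w)]))
E
```

```text
cmd [522.45 -49.56 143.79   9.2 ]
cmd [522.45 -49.56  98.79   9.2 ]
7.2 [522.60034803 -49.5654938   99.11548065] [2.46613371e-04 6.48151595e-01 7.61511245e-01 2.70555703e-04] [ 0.40454882 -0.52457459 -2.97066697] [0.01442886 0.01120494 0.03735124] 0.1525231999744328
[321 207] [255 222]
```

View pics/rail1.png

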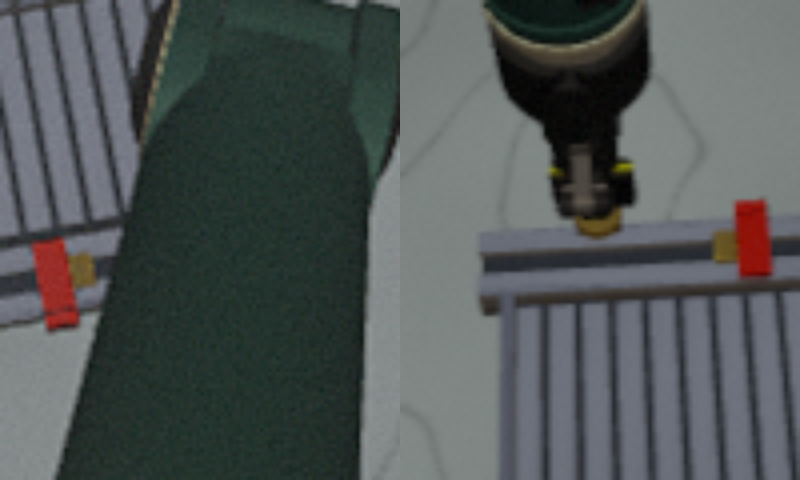

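View (6): the top camera is blocked by the arm. The scene camera shows the clamp over the rail's near end, with the yellow stripe ends at crop (555,170) and (622,168), brass collar at (598,222), well clear of the plunger at (725,246). I'll check the clamp's offset against the rail in the same camera.

```bash
python3 - <<'E'
from h import *
from rail import onplane
q,e=load('scene'); W=world('scene',e); H,S,V=cv2.split(cv2.cvtColor(q,cv2.COLOR_RGB2HSV))
m=np.zeros(H.shape,bool); m[195:235,235:280]=1
yel=m&(H>22)&(H<36)&(S>110)&(V>60); br=m&(H>12)&(H<23)&(S>90)&(V>50)
th=.1598; o=np.array([517.6,-15]); ex=np.array([np.cos(th),np.sin(th)]); ey=np.array([-ex[1],ex[0]])
for nm,k,z in(('yel',yel,129-1.2),('br',br,78-1.2)):
    v,u=np.where(k); P=onplane('scene',z)[k]; D=W[k]
    for A in(P,D): L=A[:,:2]-o; print(nm,len(v),'plane/depth lx',np.percentile(L@ex,[0,50,100]).round(1),'ly',np.percentile(L@ey,[0,50,100]).round(1),'z',np.percentile(A[:,2],[0,50,100]).round(1))
    if nm=='yel':
        L=P[:,:2]-o; s=L@ey>np.mean(L@ey); print('yel ends lx,ly',[(round(float((L[t]@ex).mean()),1),round(float((L[t]@ey).mean()),1)) for t in(s,~s)])
s=robot.sense()['position'][:2]-o; print('tool local',s@ex,s@ey)
E
```

```text
yel 13 plane/depth lx [-1.2  1.2  1.8] ly [-55.5 -20.4 -13.8] z [127.8 127.8 127.8]
yel 13 plane/depth lx [-0.6  1.8 21.4] ly [-55.6 -18.6 -13.7] z [127.5 130.2 165.1]
yel ends lx,ly [(0.3, -17.7), (0.5, -54.4)]
br 49 plane/depth lx [-2.6  7.2 15.2] ly [-46.8 -33.1 -23.5] z [76.8 76.8 76.8]
br 49 plane/depth lx [-1.3  9.7 38.1] ly [-47.  -33.  -22.2] z [ 74.3  80.4 148.3]
tool local -0.6652020215876133 -34.90523099091234
```

The clamp sits within about 0.5 mm of the slot's centre line and parallel to it. Descending to just above the mouth and then in, with force checks.

Request:
{"method": "move_arm", "body": {
  "targets": "0 0 0.04 0 0 0 -1; 0 0 0.08 0 0 0 -1; 0 0 0.12 0 0 0 -1; 0 0 0.136 0 0 0 -1; 0 0 0.144 0 0 0 -1; 0 0 0.15 0 0 0 -1; 0 0 0.156 0 0 0 -1; 0 0 0.156 0 0 0 -1"
}}

```text
t: 8.3
position: [522.4, -49.6, 59.9]
ee_rot: [0.0, 0.648, 0.762, 0.0]
ft_force: [0.4, -0.7, -1.6]
width: 0.157
```

```bash
python3 pose.py app "0 0 0.156 0 0 0"; cat > s.py <<'E'
from h import *
s=robot.sense(); print(s['t'],s['position'].round(2),s['ee_rot'].round(4),'F',s['ft_force'].round(2),'T',s['torque'].round(3),s['width'].round(3))
o=np.array([516.7,-15.]); th=.16; ex=np.array([np.cos(th),np.sin(th)]); L=s['position'][:2]-o; print('local',L@ex, L@[-ex[1],ex[0]],'Flocal',s['ft_force'][:2]@ex,s['ft_force'][:2]@[-ex[1],ex[0]])
E
python3 s.py
```

```text
cmd [522.45 -49.56  59.79   9.2 ]Traceback (most recent call last):
  File "s.py", line 2, in <module>
    s=robot.sense(); print(s['t'],s['position'].round(2),s['ee_rot'].round(4),'F',s['ft_force'].round(2),'T',s['torque'].round(3),s['width'].round(3))
                                                                                                                                  ^^^^^^^^^^^^^^^^
AttributeError: 'float' object has no attribute 'round'
```

Request:
{"method": "move_arm", "body": {
  "targets": "0 0 0.004 0 0 0 -1; 0 0 0.008 0 0 0 -1; 0 0 0.012 0 0 0 -1; 0 0 0.016 0 0 0 -1; 0 0 0.016 0 0 0 -1; 0 0 0.016 0 0 0 -1"
}}

```text
t: 9.05
position: [522.4, -49.6, 55.8]
ee_rot: [0.0, 0.648, 0.761, -0.0]
ft_force: [1.0, -0.5, -2.1]
width: 0.155
```

```bash
sed -i "s/,s\['width'\].round(3)/,s['width']/" s.py; python3 pose.py app "0 0 0.016 0 0 0";python3 s.py
```

```text
cmd [522.45 -49.56  55.79   9.2 ]
9.05 [522.38 -49.63  55.78] [ 0.      0.6482  0.7615 -0.    ] F [ 1.02 -0.54 -2.11] T [0.049 0.    0.041] 0.1551667138331045
local 0.08871014431606827 -35.09471923414802 Flocal 0.9198309018516772 -0.6949630553351915
```

Request:
{"method": "move_arm", "body": {
  "targets": "0 0 0.004 0 0 0 -1; 0 0 0.008 0 0 0 -1; 0 0 0.012 0 0 0 -1; 0 0 0.015 0 0 0 -1; 0 0 0.015 0 0 0 -1; 0 0 0.015 0 0 0 -1"
}}

```text
t: 9.8
position: [522.4, -49.6, 52.1]
ee_rot: [0.0, 0.648, 0.762, 0.0]
ft_force: [0.3, -0.0, -1.3]
width: 0.152
```

```bash
python3 pose.py app "0 0 0.015 0 0 0";python3 s.py
```

```text
cmd [522.45 -49.56  52.04   9.2 ]
9.8 [522.42 -49.59  52.08] [1.000e-04 6.482e-01 7.615e-01 1.000e-04] F [ 0.33 -0.   -1.32] T [-0.001  0.01  -0.002] 0.15177206437217733
local 0.13951528510770395 -35.06000233266832 Flocal 0.33057620134388016 -0.053773247385576456
```

Request:
{"method": "move_arm", "body": {
  "targets": "0.025 0 0 0 0 0 -1; 0.05 0 0 0 0 0 -1; 0.075 0 0 0 0 0 -1; 0.1 0 0 0 0 0 -1; 0.125 0 0 0 0 0 -1; 0.15 0 0 0 0 0 -1; 0.17 0 0 0 0 0 -1; 0.17 0 0 0 0 0 -1"
}}

```text
t: 10.8
position: [515.5, -7.1, 52.0]
ee_rot: [-0.0, 0.648, 0.762, 0.0]
ft_force: [-0.7, 0.0, -1.6]
width: 0.157
```

```bash
python3 pose.py app "0.17 0 0 0 0 0";python3 s.py
```

```text
cmd [515.65  -7.61  52.04   9.2 ]
10.8 [515.54  -7.13  52.04] [-1.000e-04  6.479e-01  7.618e-01  1.000e-04] F [-0.72  0.02 -1.64] T [ 0.007 -0.027  0.012] 0.15715330817172038
local 0.1078110210393941 7.957763760792273 Flocal -0.707959259284773 0.1326884663238783
```

Request:
{"method": "move_arm", "body": {
  "targets": "0.004 0 0 0 0 0 -1; 0.008 0 0 0 0 0 -1; 0.012 0 0 0 0 0 -1; 0.016 0 0 0 0 0 -1; 0.02 0 0 0 0 0 -1; 0.024 0 0 0 0 0 -1; 0.028 0 0 0 0 0 -1; 0.028 0 0 0 0 0 -1"
}}

```text
t: 11.8
position: [514.5, -0.6, 52.0]
ee_rot: [0.0, 0.648, 0.762, 0.0]
ft_force: [-0.3, 0.5, -1.8]
width: 0.149
```

```bash
python3 pose.py app "0.028 0 0 0 0 0";python3 s.py
```

```text
cmd [514.54  -0.7   52.04   9.2 ]
11.8 [514.46  -0.62  52.04] [0.     0.6481 0.7616 0.    ] F [-0.33  0.49 -1.78] T [ 0.029  0.032 -0.029] 0.14940680388107605
local 0.0847441390194068 14.556750077331323 Flocal -0.24307044952296886 0.5393501232319279
```

Request:
{"method": "move_arm", "body": {
  "targets": "0.003 0 0 0 0 0 -1; 0.006 0 0 0 0 0 -1; 0.006 0 0 0 0 0 -1; 0.006 0 0 0 0 0 -1"
}}

```text
t: 12.3
position: [514.3, 0.7, 52.1]
ee_rot: [0.0, 0.648, 0.761, 0.0]
ft_force: [0.4, 0.3, -1.8]
width: 0.153
```

```bash
python3 pose.py app "0.006 0 0 0 0 0";python3 s.py
```

```text
cmd [514.3    0.78  52.04   9.2 ]
12.3 [514.25   0.74  52.06] [0.     0.6482 0.7615 0.    ] F [ 0.42  0.26 -1.85] T [ 0.036 -0.014 -0.022] 0.1525792937967804
local 0.09272602808543873 15.928779400084688 Flocal 0.45803644689716233 0.18489563571068202
```

Request:
{"method": "move_arm", "body": {
  "targets": "0.003 0 0 0 0 0 -1; 0.006 0 0 0 0 0 -1; 0.006 0 0 0 0 0 -1; 0.006 0 0 0 0 0 -1"
}}

```text
t: 12.8
position: [514.0, 2.2, 52.0]
ee_rot: [0.0, 0.648, 0.762, 0.0]
ft_force: [0.2, 0.8, -1.8]
width: 0.154
```

```bash
python3 pose.py app "0.006 0 0 0 0 0";python3 s.py
```

```text
cmd [514.06   2.26  52.04   9.2 ]
12.8 [513.99   2.23  52.04] [0.     0.6482 0.7615 0.    ] F [ 0.23  0.77 -1.84] T [-0.002  0.045  0.027] 0.15447168038502082
local 0.07112191731646655 17.445318748212078 Flocal 0.3486225874919855 0.7223663803375475
```

Request:
{"method": "move_arm", "body": {
  "targets": "0.002 0 0 0 0 0 -1; 0.004 0 0 0 0 0 -1; 0.004 0 0 0 0 0 -1; 0.004 0 0 0 0 0 -1"
}}

```text
t: 13.3
position: [513.9, 3.0, 52.1]
ee_rot: [0.0, 0.648, 0.761, -0.0]
ft_force: [-0.4, -1.1, -0.9]
width: 0.152
```

```bash
python3 pose.py app "0.004 0 0 0 0 0";python3 s.py
```

```text
cmd [513.9    3.25  52.04   9.2 ]
13.3 [513.88   2.96  52.06] [ 1.000e-04  6.482e-01  7.614e-01 -0.000e+00] F [-0.36 -1.14 -0.93] T [-0.424 -0.031 -0.   ] 0.1515165760141029
local 0.07253397935647987 18.179800349175725 Flocal -0.5374984475211345 -1.068131802852846
```

Contact felt at slot y ≈ 18 (moment jumps to -0.42 N m). Pressing in 1 mm at a time.

Request:
{"method": "move_arm", "body": {
  "targets": "0.002 0 0 0 0 0 -1; 0.004 0 0 0 0 0 -1; 0.004 0 0 0 0 0 -1; 0.004 0 0 0 0 0 -1"
}}

```text
t: 13.8
position: [513.7, 4.1, 52.1]
ee_rot: [0.0, 0.648, 0.761, 0.0]
ft_force: [-0.5, -2.4, -1.6]
width: 0.157
```

```bash
python3 pose.py app "0.004 0 0 0 0 0";python3 s.py
```

```text
cmd [513.74   4.23  52.04   9.2 ]
13.8 [513.73   4.1   52.08] [1.000e-04 6.482e-01 7.615e-01 0.000e+00] F [-0.49 -2.43 -1.63] T [-0.59  -0.032  0.003] 0.15657920580871126
local 0.11261063492385759 19.33253399544006 Flocal -0.8754137030817615 -2.3206615864609534
```

Request:
{"method": "move_arm", "body": {
  "targets": "0.002 0 0 0 0 0 -1; 0.004 0 0 0 0 0 -1; 0.004 0 0 0 0 0 -1; 0.004 0 0 0 0 0 -1"
}}

```text
t: 14.3
position: [513.5, 5.1, 52.1]
ee_rot: [0.0, 0.648, 0.761, 0.0]
ft_force: [-0.3, -2.8, -1.4]
width: 0.156
```

```bash
python3 pose.py app "0.004 0 0 0 0 0";python3 s.py
```

```text
cmd [513.58   5.22  52.04   9.2 ]
14.3 [513.54   5.09  52.06] [1.000e-04 6.482e-01 7.615e-01 0.000e+00] F [-0.33 -2.84 -1.37] T [-0.782 -0.072  0.013] 0.1557844262501113
local 0.0833318593287693 20.338874516707364 Flocal -0.7751509668911858 -2.7498331736961874
```

Request:
{"method": "move_arm", "body": {
  "targets": "0.002 0 0 0 0 0 -1; 0.0036 0 0 0 0 0 -1; 0.0036 0 0 0 0 0 -1; 0.0036 0 0 0 0 0 -1"
}}

```text
t: 14.8
position: [513.4, 6.0, 52.1]
ee_rot: [0.0, 0.648, 0.761, 0.0]
ft_force: [1.0, -3.9, -0.8]
width: 0.151
```

```bash
python3 pose.py app "0.0036 0 0 0 0 0";python3 s.py
```

```text
cmd [513.43   6.11  52.04   9.2 ]
14.8 [513.42   5.99  52.08] [1.000e-04 6.482e-01 7.615e-01 0.000e+00] F [ 1.03 -3.88 -0.79] T [-0.944 -0.153 -0.007] 0.15121937173261343
local 0.10179631174797477 21.249435895345016 Flocal 0.39561331684657475 -3.989049532418563
```

Request:
{"method": "move_arm", "body": {
  "targets": "0 0 0.003 0 0 0 -1; 0 0 0.006 0 0 0 -1; 0 0 0.009 0 0 0 -1; 0 0 0.012 0 0 0 -1; 0 0 0.012 0 0 0 -1; 0 0 0.012 0 0 0 -1"
}}

```text
t: 15.55
position: [513.5, 6.1, 49.4]
ee_rot: [0.0, 0.648, 0.761, 0.0]
ft_force: [-2.1, -4.0, 5.3]
width: 0.156
```

```bash
python3 pose.py app "0 0 0.012 0 0 0";python3 s.py
```

```text
cmd [513.43   6.11  49.04   9.2 ]
15.55 [513.54   6.05  49.4 ] [1.000e-04 6.482e-01 7.615e-01 2.000e-04] F [-2.11 -3.97  5.28] T [-0.987  0.228  0.035] 0.15639688335090715
local 0.233333947325582 21.285435734375042 Flocal -2.7190474903042796 -3.5783900526011854
```

Request:
{"method": "move_arm", "body": {
  "targets": "0 0 0.003 0 0 0 -1; 0 0 0.006 0 0 0 -1; 0 0 0.009 0 0 0 -1; 0 0 0.0132 0 0 0 -1; 0 0 0.0132 0 0 0 -1; 0 0 0.0132 0 0 0 -1"
}}

```text
t: 16.3
position: [513.6, 6.0, 46.6]
ee_rot: [-0.0, 0.648, 0.761, 0.0]
ft_force: [-2.1, -3.5, 11.5]
width: 0.15
```

```bash
python3 pose.py app "0 0 0.0132 0 0 0";python3 s.py; python3 -c "
from h import *; print(robot.sense()['q'])"
```

```text
cmd [513.43   6.11  45.74   9.2 ]
16.3 [513.57   6.01  46.58] [-0.000e+00  6.483e-01  7.614e-01  3.000e-04] F [-2.11 -3.5  11.52] T [-0.955  0.601  0.02 ] 0.1502162145600204
local 0.25605755841803024 21.23585703090139 Flocal -2.637174056437916 -3.122809131959313
[-0.3463888   0.5345873   0.33361177  2.07241622 -0.30983855  0.58084612
  0.36503825]
```

Request:
{"method": "move_arm", "body": {
  "targets": "0 0 0 0 0 0.12 -1; 0 0 0 0 0 0.24 -1; 0 0 0 0 0 0.36 -1; 0 0 0 0 0 0.5 -1; 0 0 0 0 0 0.5 -1; 0 0 0 0 0 0.5 -1"
}}

```text
t: 17.05
position: [514.1, 6.0, 46.6]
ee_rot: [0.0, 0.823, 0.568, 0.001]
ft_force: [-2.1, -4.8, 11.2]
width: 0.151
```

```bash
python3 pose.py app "0 0 0 0 0 0.5";python3 s.py
```

```text
cmd [513.43   6.11  45.74 -20.8 ]
17.05 [514.13   5.97  46.65] [4.000e-04 8.233e-01 5.676e-01 8.000e-04] F [-2.08 -4.82 11.15] T [-0.989  0.438 -0.091] 0.1513888962881604
local 0.8071116595517553 21.114140048511967 Flocal -2.8219547995890437 -4.426348426616579
```

Request:
{"method": "move_arm", "body": {
  "targets": "0 0 0 0 0 0.14 -1; 0 0 0 0 0 0.28 -1; 0 0 0 0 0 0.42 -1; 0 0 0 0 0 0.56 -1; 0 0 0 0 0 0.7 -1; 0 0 0 0 0 0.85 -1; 0 0 0 0 0 1 -1; 0 0 0 0 0 1 -1"
}}

```text
t: 18.05
position: [514.3, 5.8, 46.5]
ee_rot: [0.0, 0.997, 0.079, 0.001]
ft_force: [-1.3, -3.7, 10.5]
width: 0.156
```

```bash
python3 pose.py app "0 0 0 0 0 1";python3 s.py
```

```text
cmd [513.43   6.11  45.74 -80.8 ]
18.05 [514.31   5.79  46.5 ] [4.000e-04 9.968e-01 7.940e-02 1.000e-03] F [-1.28 -3.67 10.45] T [-1.014  0.403 -0.066] 0.15622062636289785
local 0.948798127183073 20.90710395483095 Flocal -1.8443685131137653 -3.4184609101638066
```

Request:
{"method": "move_arm", "body": {
  "targets": "0 0 -0.003 0 0 0 -1; 0 0 -0.006 0 0 0 -1; 0 0 -0.009 0 0 0 -1; 0 0 -0.009 0 0 0 -1; 0 0 -0.009 0 0 0 -1"
}}

```text
t: 18.68
position: [514.2, 5.8, 47.9]
ee_rot: [0.001, 0.997, 0.08, 0.001]
ft_force: [2.0, -5.0, -1.6]
width: 0.154
```

```bash
python3 pose.py app "0 0 -0.009 0 0 0";python3 s.py
```

```text
cmd [513.43   6.11  47.99 -80.8 ]
18.675 [514.17   5.8   47.92] [6.000e-04 9.968e-01 8.000e-02 9.000e-04] F [ 2.03 -5.   -1.56] T [-1.093 -0.579 -0.094] 0.15394032363395305
local 0.8171776393416295 20.938220923292217 Flocal 1.2117383900300625 -5.259380341179296
```

Request:
{"method": "move_arm", "body": {
  "targets": "0 0 0 0 0 0 -0.4; 0 0 0 0 0 0 0; 0 0 0 0 0 0 0.6; 0 0 0 0 0 0 1; 0 0 0 0 0 0 1; 0 0 0 0 0 0 1; 0 0 0 0 0 0 1; 0 0 0 0 0 0 1"
}}

```text
t: 19.68
position: [513.4, 6.1, 48.0]
ee_rot: [-0.0, 0.997, 0.08, 0.0]
ft_force: [-0.6, 0.0, -0.1]
width: 0.999
```

Request:
{"method": "move_arm", "body": {
  "targets": "0 0 -0.05 0 0 0 1; 0 0 -0.15 0 0 0 1; 0 0 -0.3 0 0 0 1; 0 0 -0.45 0 0 0 1; 0 0 -0.6 0 0 0 1; 0 0 -0.6 0 0 0 1; 0 0 -0.6 0 0 0 1; 0 0 -0.6 0 0 0 1"
}}

```text
t: 20.68
position: [512.6, 6.1, 197.2]
ee_rot: [0.0, 0.997, 0.08, -0.001]
ft_force: [0.3, -1.1, -0.1]
width: 1.001
```

```bash
python3 pose.py app "0 0 -0.6 0 0 0";python3 s.py; python3 pose.py to 450 200 198 -80.8
```

```text
cmd [513.43   6.11 197.99 -80.8 ]
20.675 [512.62   6.11 197.19] [ 1.000e-04  9.968e-01  8.010e-02 -9.000e-04] F [ 0.31 -1.12 -0.05] T [-0.01  -0.015 -0.002] 1.0012253820485475
local -0.6626999821519517 21.4874077790667 Flocal 0.1252141652002629 -1.1548995212330506
shift [-0.1265 -0.8062 -0.    ] turn 0.0
cmd [513.43   6.11 197.99 -80.8 ]
```

Released and lifted cleanly. Moving aside for a look with both cameras.

Request:
{"method": "move_arm", "body": {
  "targets": "-0.02 -0.15 0 0 0 0 1; -0.05 -0.3 0 0 0 0 1; -0.08 -0.5 0 0 0 0 1; -0.1 -0.7 0 0 0 0 1; -0.12 -0.8 0 0 0 0 1; -0.12 -0.8 0 0 0 0 1; -0.12 -0.8 0 0 0 0 1; -0.12 -0.8 0 0 0 0 1"
}}

```text
t: 21.68
position: [452.2, 197.3, 197.9]
ee_rot: [0.0, 0.997, 0.079, -0.0]
ft_force: [0.3, -0.2, 0.9]
width: 1.002
```

```bash
python3 - <<'E'
from h import *
from rail import onplane
p,d=grab('top'); q,e=grab('scene')
u=proj('top',[514,6,40])[0].astype(int); w=proj('scene',[514,6,40])[0].astype(int)
f=lambda im,c:cv2.resize(im[c[1]-50:c[1]+50,c[0]-50:c[0]+50],None,fx=4,fy=4,interpolation=cv2.INTER_CUBIC)
save('final',np.hstack([f(p,u),f(q,w)]))
th=.16; ex=np.array([np.cos(th),np.sin(th)]); ey=np.array([-ex[1],ex[0]])
for n,im,dd,o,c in(('top',p,d,[515.75,-15],u),('scene',q,e,[517.6,-15],w)):
    o=np.array(o); H,S,V=cv2.split(cv2.cvtColor(im,cv2.COLOR_RGB2HSV)); m=np.zeros(H.shape,bool); m[c[1]-40:c[1]+30,c[0]-35:c[0]+35]=1
    W=world(n,dd); y=m&(H>22)&(H<36)&(S>110)&(V>60)&(W[...,2]>60); P=onplane(n,78-1.2)[y][:,:2]-o; D=W[y]
    r=cv2.fitLine(P.astype(np.float32),cv2.DIST_L2,0,.01,.01).ravel()
    lx,ly=P@ex,P@ey; print(n,y.sum(),'stripe lx mid',(lx.min()+lx.max())/2,'ly',np.median(ly),'dir deg vs cutter x',np.degrees(np.arctan2(r[:2]@ey,r[:2]@ex)),'z',np.median(D[:,2])+1.2)
    b=m&(H>12)&(H<23)&(S>90)&(V>50)&(W[...,2]>20)&(W[...,2]<60); B=W[b][:,:2]-o; print('  brass ly range',np.percentile(B@ey,[2,98]),'lx',np.percentile(B@ex,[2,98]))
E
```

```text
top 52 stripe lx mid 0.1701013317583424 ly 21.565600234469713 dir deg vs cutter x -0.7783732282509587 z 78.87248105535134
  brass ly range [10.52715717 45.34423155] lx [-8.88267037  8.50312842]
scene 45 stripe lx mid 0.156794214651784 ly 21.16587897433926 dir deg vs cutter x 1.1611439077608265 z 78.70668314748566
  brass ly range [ 9.56510306 43.8078062 ] lx [-8.39938728 22.3356433 ]
```

View pics/final.png

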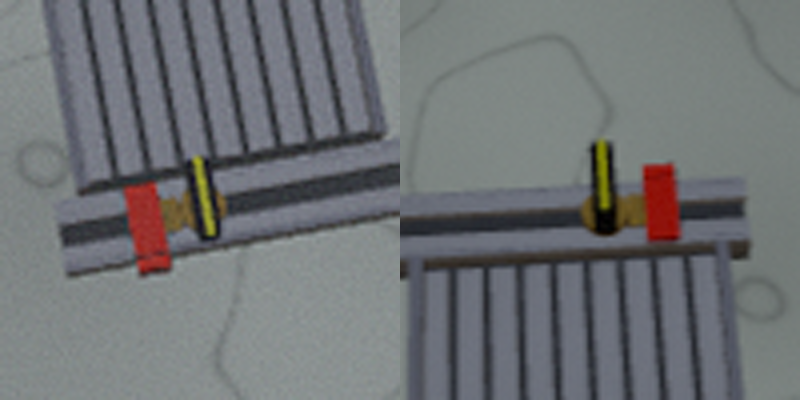

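View (7): the clamp stands upright with its bar across the slot, at crop (205,197) top and (601,187) scene. The collar touches the plunger and the arm is clear. Every check is within limits, so I'm handing in.

```bash
python3 -c "
from plant import robot
print(robot.close_job())"
```

```text
the job is handed in; nothing more can be done
None
```

The clamp is locked in the rail, upright and let go, with the plunger partly pushed in; I handed the job in at about 22 s. I took the smaller black-handled clamp from its white block and lowered it into the slot at y ≈ -35 mm. I slid it until the plunger was felt at y ≈ 18 mm and pushed it in about 3.5 mm. Then I pressed the clamp down about 4 mm (about 13 N), turned it 90°, let it rise against the lips, released it and moved the arm clear.

| Last check, both cameras | Measured | Limit |
|---|---|---|
| Bar angle across the slot | within about 1.2° | 0.3 rad (17°) |
| Handle centre off the slot's middle | about 0.2 mm | 4 mm |
| Handle centre above the counter | about 61.8 mm | 58.5 to 63 mm |
| Plunger pushed in (from the clamp's position, y ≈ 21.3 mm) | about 3.6 mm | 1.2 to 6.5 mm |

- **Forces:** the wrist force readings between moves stayed below about 13 N, and the arm was touching nothing at the end.
- **Disagreements:** the two cameras placed the rail about 2 mm apart across the slot. I used the average, and the head went in without catching. While turning, the tool sat up to 0.9 mm from its commanded point, with only small side forces.
- **Not checked:** I did not measure the bowl, the spray bottle or the spatula again, but the arm did not go near them. The hand-in reports no verdict.

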